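# Shut the light-curing box and switch it on

## Robot

A 6-joint arm with a two-finger parallel gripper is mounted at the origin on the work surface. World frame = base frame: x ahead of the robot, y to its left, z up, the work surface at z = 0. Lengths are in m, angles in rad, forces in N, time in s.
With the tool pointing down it reaches from about 0.35 to 0.975 m from the base axis. Payload 17.4 kg.
Tool frame: the origin (TCP) lies on the centre line of the jaws, within the pads' length; the fingertips stand 8 mm ahead of it and the grasp point (between the pads) lies 11 mm behind it; z points along the fingers, y is the line along which they close (so a half turn about z gives the same grasp; the last joint's range is limited). The gripper opens to 85 mm and grips with 20 to 120 N. Pads are 22 mm wide; open, the fingers measure 114 mm over their backs; the gripper's body (76 mm by 85 mm) begins 54 mm behind the grasp point. The pads swing forward as they close: fully open they stand 13 mm farther back than shut.
Start: joints at [-1.245, 0.116, 1.442, -0, 1.584, -0.038], TCP at [0.24, -0.631, 0.239] pointing down, gripper open.
Joint ranges: [-2.83, 2.83], [-0.83, 2.19], [0.07, 2.5], [-1.14, 4.28], [0.01, 3], [-2.97, 2.97]. Speed limits (rad/s): [1.89, 1.89, 2.22, 3.14, 3.14, 3.14].

## Interface

Orientations are given as a 3x3 rotation matrix whose columns are the frame's x, y, z axes.
In Python, from cell import sensors, optics, hand_in gives the robot as it stands.
- The arm moves only by the shell command python3 -m handwheel 'ROWS' [FORCE]. ROWS is JSON, one flat list of numbers, 7 for each row, row after row: the shift along the tool's x, y, z in cm, then the turn, a rotation vector about the tool's x, y, z in rad, then the opening, from 0 (shut) to 1 (fully open). In form: [x, y, z, rx, ry, rz, grip, x, y, z, rx, ry, rz, grip, ...]. A call has 1 to 5 rows; each row is the pose to reach, as a shift and turn from the pose commanded when the call began, along the tool's axes at that moment; what a row does not reach only later rows make up. A row lasts 1/10 s, in which the tool goes at most 50 mm and 8.59 degrees, less where a joint would pass 70% of its speed; a pose out of reach is approached as far as the arm can. A call with a gripper value outside its range is refused whole. The fingers move at their own pace and stop on an object; FORCE is the grip in N (left out, the last holds). Time passes only in rows, so rows that repeat a pose let the fingers close. It gives the time, the measured TCP pose, the force, the opening and the grip force at its end, in the units of the state.
- sensors.state(): the state, without advancing time (a new reading comes with each control period).
- optics.get_image(name): name is "scene" or "top" or "wrist"; returns (picture, depth): 400x640x3 uint8, blue, green, red; 400x640 float32, m along the optical axis (not along the pixel's ray), 0 where there is no reading.
- optics.camera_info(name): a dict with "K" (3x3 intrinsics, pixels), "pose" (4x4, takes a point from camera to world coordinates); the wrist camera has in their place "mount" (4x4, takes a point from camera to tool coordinates, whose origin is the TCP and whose axes are the flange's). Camera axes: x right, y down, z forward; pixel columns grow to the right and rows downward; lengths in m; the calibration is good to about 2 mm. The wrist camera is an equidistant fisheye: a pixel r from the principal point sees the ray r / f radians off the axis. A picture is of the moment at which its call begins: read the wrist's pose just before it. camera_info takes no time and is no camera call.
- hand_in(): hands the job in; it is judged then, once.
The state is a dict: "time_s": time; "joint_positions": joint angles; "joint_vel": joint speeds; "joint_efforts": joint torques, N m; "tcp_pos": TCP position; "ee_rot": TCP orientation; "force": force on the tool from outside, world axes, zero at the start; "ft_torque": the same for the moment, N m; "grip_width": opening from 0.0 (shut) to 1.0 (fully open); "grip_force": force on a finger pad.
Only numpy, scipy, OpenCV 4.12 (cv2) and the standard library are available. Lean on these libraries where they do the work, as an engineer would, in place of code of your own. Each camera call takes 0.05 s, during which the arm holds its last target. There are 200 camera calls.

## Task

Gently press both amber-windowed covers of the light-curing box down until each one snaps shut and its catch holds it. Then flip the toggle on the power unit over to its green side. Leave the other things on the bench where they are.

Things in the scene. Friction and masses are not known exactly. Their poses are not given: they have to be found in the camera images.
- curing_box: white light-curing box fixed to the bench, 130 (x) x 214 (y) x 72 mm high, two open chambers side by side, each with its own cover. Origin: centre of the underside; x away from the robot towards the hinges, y left, z up. In front of each cover a grey catch block, 18 x 34 mm, stands on the near wall (64 to 82 mm in front of the centre), top 92 mm above the bench.
- cover_left (a joint): opening of the left cover (rad): 0 flat shut, grows as the near edge swings up about the far hinge. Starts at 0.6 to 1.0, held by friction; 1 to 2 N at the press point moves it. At about 0.12 a sprung nose in the catch block meets the bead on the cover's edge; some 10 N pushes it past, and below about 0.05 it snaps in and holds it at -0.02 to 0.02. Let go earlier, it springs up. Flat shut is a hard stop.
- cover_right (a joint): opening of the right cover (rad): 0 flat shut, grows as the near edge swings up about the far hinge. Starts at 0.6 to 1.0, held by friction; 1 to 2 N at the press point moves it. At about 0.12 a sprung nose in the catch block meets the bead on the cover's edge; some 10 N pushes it past, and below about 0.05 it snaps in and holds it at -0.02 to 0.02. Let go earlier, it springs up. Flat shut is a hard stop.
- cover_left_press (a point): place to press on the top face of the left grey cover with amber window (105 mm long in x, 96 mm wide, 8 mm thick; mid-width is 53 mm left of the box's centre): mid-width, 85 mm from the hinge line, 20 mm from the free edge. z points out of the top face, x to the hinge. Shut, the top face lies level 82 mm above the bench.
- cover_right_press (a point): place to press on the top face of the right grey cover with amber window (105 mm long in x, 96 mm wide, 8 mm thick; mid-width is 53 mm right of the box's centre): mid-width, 85 mm from the hinge line, 20 mm from the free edge. z points out of the top face, x to the hinge. Shut, the top face lies level 82 mm above the bench.
- cover_left_hinge (a point): middle of the left cover's hinge line, which runs along the box's y axis, 55 mm beyond the box's centre and 78 mm above the bench
- cover_right_hinge (a point): middle of the right cover's hinge line, which runs along the box's y axis, 55 mm beyond the box's centre and 78 mm above the bench
- power_unit: grey power unit fixed to the bench beside the box (either side), 110 (x) x 100 (y) x 45 mm high, with a bat toggle in the middle of its black top, a green dot 34 mm to the left (+y) and a red dot 34 mm to the right (-y) of it. Origin: centre of the underside; x away from the robot, y left.
- canopy_edge (a point): middle of the near lower edge of the lamp canopy over the toggle, 193 mm above the bench. The canopy, 70 (x) x 100 (y) x 14 mm, reaches from 15 mm in front of the toggle to 55 mm beyond it, on two 8 mm posts 48 mm beyond and 44 mm to either side of it. It blocks a gripper coming straight down: reach in under it from the robot's side, tilted about 40 degrees.
- toggle (a joint): lean of the bat toggle (rad): -0.42 (end stop) leans right to the red dot = off, as at the start; +0.42 leans left (+y of the power unit) to the green dot = on. Spring over-centre: about 2 N at the tip pushes it to upright (0), past which it snaps over by itself.
- toggle_tip (a point): end of the toggle's steel bat, 38 mm from its pivot; the bat is 10 mm thick near the end, 7 mm below
- toggle_pivot (a point): toggle's pivot in the middle of the power unit's top panel, 45 mm above the bench; the bat swings about the unit's x axis
- articulator: dental articulator, bystander, loose: 85 x 75 mm, 115 mm high, standing beside the box on the side without the power unit; origin under its centre
- bur_stand: orange bur stand, bystander, loose: 45 x 78 mm, 42 mm high, beyond the box; origin under its centre
- bur_block: white bur block, bystander, loose: 40 x 58 mm, 40 mm high, in front of the box; origin under its centre
- plaster_model: plaster dental model, bystander, loose: 56 x 60 mm, 37 mm high, in front of the box; origin under its centre
- mixing_cup: green mixing cup, bystander, loose: 64 mm wide, 55 mm high, beyond the box; origin under its centre
- modelling_brush: brush lying flat, bystander, loose: 170 mm long, far right
- monomer_jar: amber jar, bystander, loose: 56 mm wide, 85 mm high, far left; origin under its centre

How it is judged:
On the way, in this order (a step that is already met when the one before it is completed fails the run):
1. both covers are snapped shut, with the toggle still off (value of joint each of cover_left, cover_right below 0.04 rad and value of joint toggle below 0 rad), for 0.2 s.
2. the toggle is flipped to the green side (value of joint toggle above 0.3 rad), for 0.2 s.
At the end, for the whole second after the job is handed in: Both covers shut and held by their catches (each joint under 0.04 rad, about 4 mm at the free edge), and the toggle leaning to the green side (over 0.3 rad) (value of joint each of cover_left, cover_right below 0.04 rad and value of joint toggle above 0.3 rad); the robot touches nothing.
It fails at once if a cover or the toggle is forced (pushed with more than 50 N) (contact force between any of the arm, the fingers and cover_left above 50 N or contact force between any of the arm, the fingers and cover_right above 50 N or contact force between any of the arm, the fingers and toggle above 50 N).
It fails at once if a bystander is moved by more than 25 mm or knocked over (distance of any of articulator, bur_stand, bur_block, plaster_model, mixing_cup, modelling_brush, monomer_jar from where it was at the start of the episode above 0.025 m or angle between any of articulator, bur_stand, bur_block, plaster_model, mixing_cup, monomer_jar's own z axis and vertical above 0.5 rad).
It also fails if it takes over 56 s, if anything falls off the work surface, if the arm or the gripper's body presses on something with over 40 N, if the wrist force passes 120 N, or if a joint passes its speed limit or range.

## Working session

There is one attempt and no reset: what is moved stays moved. The work goes in short steps, Python scripts to look and compute and a shell command to move; the robot and the scene stay as the last step left them, time stands still between calls to the robot, and variables do not carry over. Pictures are saved under pics/ and viewed, at most 10 in all, crops included, and the job is handed in when it is done.

```bash
mkdir -p pics; ls; cat > h.py <<'E'
import numpy as np, cv2
from cell import sensors, optics
def world(name,u,v,d):
    c=optics.camera_info(name);K=np.array(c["K"]);P=np.array(c["pose"])
    p=np.stack([(u-K[0,2])/K[0,0]*d,(v-K[1,2])/K[1,1]*d,d],-1)
    return p@P[:3,:3].T+P[:3,3]
E
python3 - <<'E'
from h import *
for n in("scene","top"):
    im,d=optics.get_image(n); cv2.imwrite(f"pics/{n}0.png",im); np.savez(f"{n}0.npz",im=im,d=d)
    c=optics.camera_info(n); print(n,np.round(c["K"],1).tolist(),np.round(c["pose"],3).tolist())
s=sensors.state();print(s["time_s"],s["tcp_pos"],np.round(s["ee_rot"],3).tolist())
E
```

```text
pics
scene [[391.9, 0.0, 315.2], [0.0, 391.9, 198.4], [0.0, 0.0, 1.0]] [[0.747, 0.489, -0.451, 1.059], [0.665, -0.549, 0.506, -0.563], [-0.0, -0.678, -0.735, 0.977], [0.0, 0.0, 0.0, 1.0]]
top [[422.1, 0.0, 320.2], [0.0, 422.1, 197.8], [0.0, 0.0, 1.0]] [[0.018, -0.984, 0.178, 0.363], [-1.0, -0.021, -0.013, 0.027], [0.016, -0.178, -0.984, 1.34], [0.0, 0.0, 0.0, 1.0]]
0.1 [ 0.24010629 -0.6306709   0.2386447 ] [[0.935, 0.356, -0.0], [0.356, -0.935, 0.001], [0.0, -0.001, -1.0]]
```

View pics/top0.png

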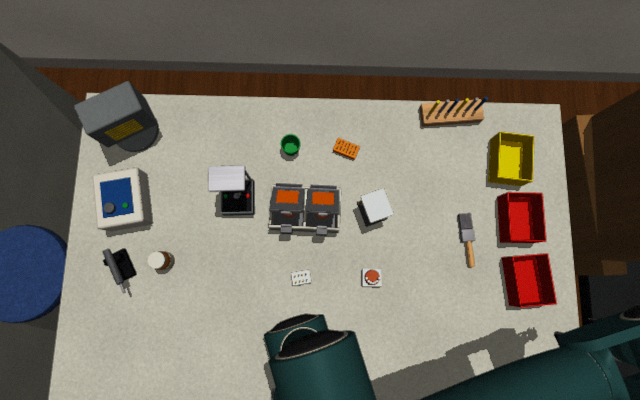

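View pics/scene0.png

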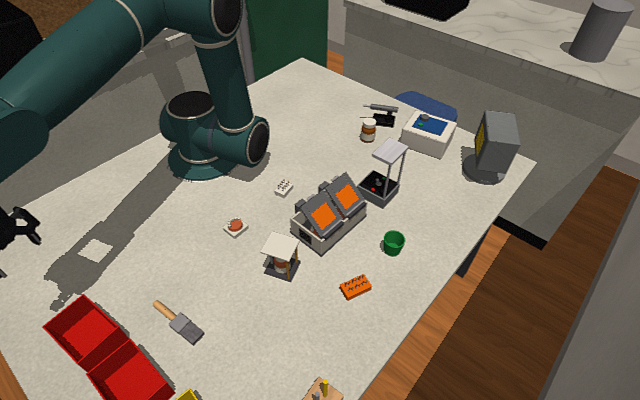

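The top view shows the box at about (304,208), with the power unit to its left at (236,195) under its white canopy at (227,178). The articulator is to the right at (376,207). The red dot is near (248,196). Next I'll measure positions from depth.

```bash
python3 - <<'E'
from h import *
z=np.load("top0.npz");im,d=z["im"],z["d"]
cv2.imwrite("pics/crop.png",cv2.resize(im[155:245,200:345],None,fx=5.5,fy=5.5,interpolation=cv2.INTER_NEAREST))
def rep(n,im,d,box):
    v,u=np.mgrid[box[1]:box[3],box[0]:box[2]]
    return world(n,u,v,d[box[1]:box[3],box[0]:box[2]]),im[box[1]:box[3],box[0]:box[2]].astype(int)
p,c=rep("top",im,d,(262,175,348,245))
hsv=cv2.cvtColor(c.astype(np.uint8),cv2.COLOR_BGR2HSV)
am=((hsv[...,0]<14)&(hsv[...,1]>180)&(hsv[...,2]>120)).astype(np.uint8)
n,l,st,_=cv2.connectedComponentsWithStats(am)
for i in range(1,n):
    if st[i,4]>60:
        q=p[l==i]; m=q.mean(0); w=np.linalg.svd(q-m)[2][2]; w*=np.sign(w[2]); print("amber",st[i,4],m.round(4),"normal",w.round(3),"angle",np.arccos(w[2]).round(3),'min',q.min(0).round(3),'max',q.max(0).round(3))
h=p[...,2]
wall=(h>.06)&(h<.08)&(c.min(-1)>110)
q=p[wall];print("wall",len(q),q.min(0).round(3),q.max(0).round(3))
m=((h>.084)&(h<.1)&(p[...,0]<0.52)).astype(np.uint8)
n,l,st,_=cv2.connectedComponentsWithStats(m)
for i in range(1,n):
    if st[i,4]>15: q=p[l==i];print("catch?",st[i],q.mean(0).round(4),q.min(0).round(3),q.max(0).round(3))
p,c=rep("top",im,d,(200,160,262,222)); h=p[...,2]
for nm,lo,hi in(("canopy",.19,.23),("top",.035,.053)):
    k=(h>lo)&(h<hi); q=p[k]; r=cv2.minAreaRect(q[:,:2].astype(np.float32)*1000); print(nm,len(q),q.mean(0).round(4),r)
hsv=cv2.cvtColor(c.astype(np.uint8),cv2.COLOR_BGR2HSV)
S=hsv[...,1]>150;V=hsv[...,2]>80
for nm,k in(("red",S&V&((hsv[...,0]<10)|(hsv[...,0]>170))),("green",S&V&(abs(hsv[...,0].astype(int)-60)<20))):
    if k.any(): print(nm,k.sum(),np.median(p[k],0).round(4))
z=np.load("scene0.npz");im,d=z["im"],z["d"]
p,c=rep("scene",im,d,(355,160,402,210));hsv=cv2.cvtColor(c.astype(np.uint8),cv2.COLOR_BGR2HSV)
S=hsv[...,1]>150;V=hsv[...,2]>80
for nm,k in(("red",S&V&((hsv[...,0]<10)|(hsv[...,0]>170))),("green",S&V&(abs(hsv[...,0].astype(int)-60)<20))):
    if k.any(): print("scene",nm,k.sum(),np.median(p[k],0).round(4))
p,c=rep("scene",im,d,(365,130,415,170));k=(p[...,2]>.185)&(p[...,2]<.23);q=p[k];print("scene canopy",q.mean(0),cv2.minAreaRect(q[:,:2].astype(np.float32)*1000))
E
```

```text
amber 261 [0.5865 0.1081 0.1228] normal [0.982 0.017 0.188] angle 1.382 min [0.363 0.027 0.085] max [0.612 0.141 1.34 ]
amber 257 [0.5854 0.0032 0.1137] normal [ 0.979 -0.033  0.199] angle 1.37 min [ 0.363 -0.028  0.088] max [0.608 0.035 1.34 ]
wall 232 [ 0.498 -0.051  0.06 ] [0.636 0.164 0.08 ]
catch? [18 49 12  9 97] [0.4958 0.111  0.0915] [0.484 0.095 0.084] [0.509 0.128 0.099]
catch? [54 50 12 10 99] [0.494  0.0051 0.0914] [ 0.481 -0.011  0.084] [0.508 0.022 0.099]
canopy 942 [0.6182 0.2691 0.2077] ((619.443115234375, 271.0408935546875), (71.39356994628906, 101.29145812988281), 3.739315986633301)
top 808 [0.5847 0.264  0.0471] ((600.2451171875, 269.1224670410156), (111.68047332763672, 100.04867553710938), 2.8854174613952637)
red 15 [0.6011 0.2377 0.0484]
scene red 14 [0.6021 0.2334 0.0488]
scene green 1 [0.5956 0.3023 0.0502]
scene canopy [0.62459358 0.26336814 0.20551248] ((621.75927734375, 269.8614501953125), (70.85749816894531, 103.70934295654297), 2.863657236099243)
```

View pics/crop.png

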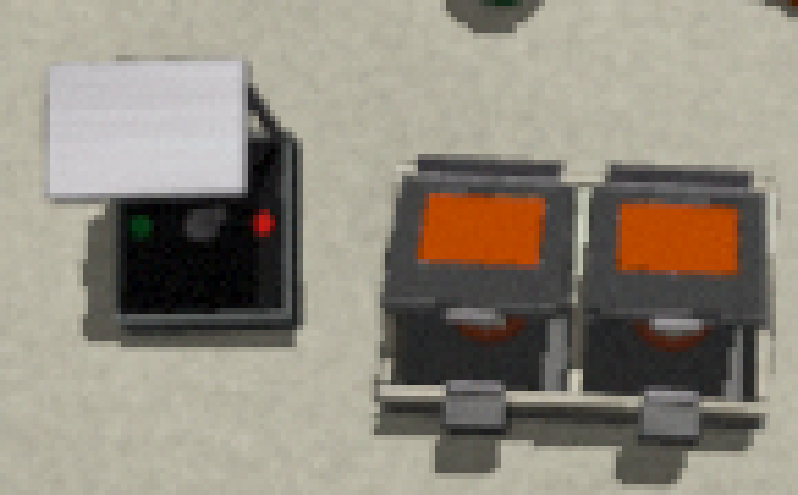

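The crop shows the catch blocks at about (475,405) and (670,415), both covers open by a similar amount, and the toggle at about (205,225) leaning towards the left of its dots in the picture. The red dot is at (263,224) and the green at (142,225). I'll move above the covers with the gripper shut.

```bash
python3 -m handwheel '[17.1,-18.2,-1.5,0,0,0.363,0,17.1,-18.2,-1.5,0,0,0.363,0,17.1,-18.2,-1.5,0,0,0.363,0,17.1,-18.2,-1.5,0,0,0.363,0,17.1,-18.2,-1.5,0,0,0.363,0]' 40
python3 - <<'E'
from h import *
s=sensors.state();print(s["time_s"],s["tcp_pos"].round(4),np.round(s["ee_rot"],3).tolist())
z=np.load("top0.npz");im,d=z["im"],z["d"]
v,u=np.mgrid[175:245,262:348];p=world("top",u,v,d[175:245,262:348]);ok=d[175:245,262:348]>.5
hsv=cv2.cvtColor(im[175:245,262:348],cv2.COLOR_BGR2HSV)
am=((hsv[...,0]<14)&(hsv[...,1]>180)&(hsv[...,2]>120)&(p[...,2]>.08)).astype(np.uint8)
n,l,st,_=cv2.connectedComponentsWithStats(am)
for i in range(1,n):
    if st[i,4]>60:
        q=p[(l==i)&ok]; m=np.median(q,0); a=np.polyfit(q[:,0],q[:,2],1);print(m.round(4),"angle",np.arctan(-a[0]),q.min(0).round(3),q.max(0).round(3))
        y0=m[1]; k=ok&(abs(p[...,1]-y0)<.03)&(p[...,2]>.085)&(p[...,0]>.51); q=p[k]; a=np.polyfit(q[:,0],q[:,2],1); print("cover line",np.arctan(-a[0]),'z=.082 at x',((.082-a[1])/a[0]).round(4),'free edge',q[q[:,0].argmin()].round(3))
print(p[:, (l>0).any(0)].shape)
E
```

```text
time_s: 0.6
tcp_pos: [0.3354, -0.3981, 0.2541]
ee_rot: [[1.0, 0.0, -0.0], [0.0, -1.0, 0.0], [-0.0, -0.0, -1.0]]
force: [1.3, 0.0, 0.9]
grip_width: 0.142
grip_force: 0.0
0.6 [ 0.3354 -0.3981  0.2541] [[1.0, 0.0, -0.0], [0.0, -1.0, 0.0], [-0.0, -0.0, -1.0]]
[0.5895 0.109  0.1082] angle 0.6962645441633009 [0.568 0.077 0.085] [0.612 0.141 0.13 ]
cover line 0.677047480454948 z=.082 at x 0.6233 free edge [0.532 0.102 0.153]
[0.5856 0.0027 0.1094] angle 0.7058983651011147 [ 0.564 -0.028  0.088] [0.608 0.035 0.135]
cover line 0.687884902900421 z=.082 at x 0.62 free edge [0.531 0.014 0.155]
(70, 45, 3)
```

Both covers are open about 0.69 rad. The hinges are near x = 0.622, with the mid-widths at y = 0.004 and 0.110. I'll go above the right cover first.

```bash
python3 -m handwheel '[11.4,-20.1,0,0,0,0,0,11.4,-20.1,0,0,0,0,0,11.4,-20.1,0,0,0,0,0,11.4,-20.1,0,0,0,0,0,11.4,-20.1,0,0,0,0,0]'
python3 -m handwheel '[11.4,-20.1,0,0,0,0,0,11.4,-20.1,0,0,0,0,0,11.4,-20.1,0,0,0,0,0,11.4,-20.1,5.4,0,0,0,0,11.4,-20.1,5.4,0,0,0,0]'
python3 - <<'E'
from h import *
im,d=optics.get_image("scene");cv2.imwrite("pics/s1.png",cv2.resize(im[90:290,230:470],None,fx=3,fy=3))
s=sensors.state();print(s["tcp_pos"],s["force"],s["grip_width"])
E
```

```text
time_s: 1.1
tcp_pos: [0.4499, -0.1962, 0.2543]
ee_rot: [[1.0, 0.002, 0.0], [0.002, -1.0, 0.0], [0.0, -0.0, -1.0]]
force: [0.1, -1.3, -0.2]
grip_width: 0.001
grip_force: 0.0
time_s: 1.6
tcp_pos: [0.5636, 0.0042, 0.1998]
ee_rot: [[1.0, 0.002, 0.001], [0.002, -1.0, -0.0], [0.001, 0.0, -1.0]]
force: [0.9, -0.9, -0.4]
grip_width: 0.001
grip_force: 0.0
[0.56382884 0.00787071 0.19416055] [-2.55840057  2.93240349 -7.21259317] 0.003322289122914025
```

View pics/s1.png

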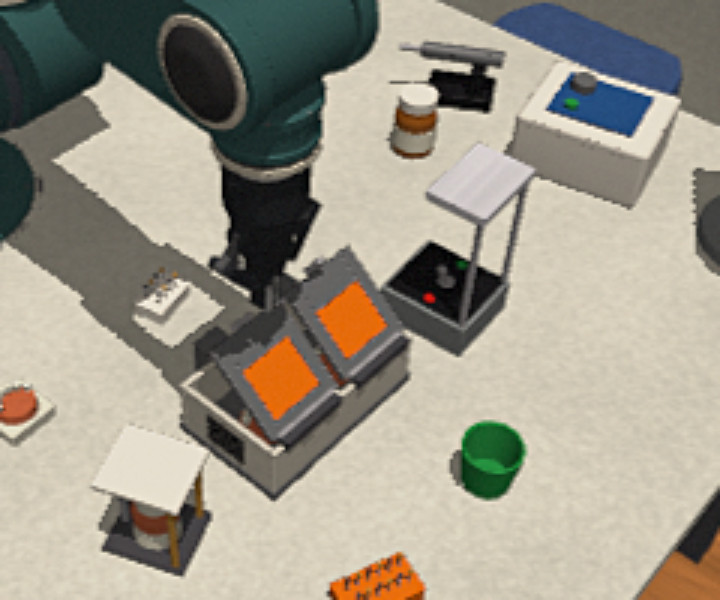

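The gripper tip shows at about (265,295) in this crop, just behind the right cover's top edge, with the arm clear of the canopy. I'll check whether that matches the reported pose.

```bash
python3 - <<'E'
from h import *
s=sensors.state();print(s["time_s"],s["tcp_pos"],s["force"])
c=optics.camera_info("scene");K=np.array(c["K"]);P=np.linalg.inv(np.array(c["pose"]))
for q in([.5636,.006,.19],[.5636,.006,.265],[.537,.055,.1],[.54,.004,.15],[.622,.004,.08]):
    a=P[:3,:3]@np.array(q)+P[:3,3];a=K@a;uv=a[:2]/a[2];print(q,(uv-[230,90])*3)
im,d=optics.get_image("scene")
v,u=np.mgrid[130:300,240:400];p=world("scene",u,v,d[130:300,240:400]).reshape(-1,3)
for y0 in(.004,.110):
    k=(abs(p[:,1]-y0)<.03)&(p[:,2]>.085)&(p[:,2]<.3)&(p[:,0]>.48)&(p[:,0]<.66);q=p[k]
    for z in np.arange(.085,.26,.015):
        t=q[abs(q[:,2]-z)<.0075]; print(y0,z.round(3),len(t),t[:,0].min().round(3) if len(t) else '',t[:,0].max().round(3) if len(t) else '')
E
```

```text
1.65 [0.56382884 0.00787071 0.19416055] [-2.55840057  2.93240349 -7.21259317]
[0.5636, 0.006, 0.19] [265.069629   303.21144812]
[0.5636, 0.006, 0.265] [265.56026161 244.23583783]
[0.537, 0.055, 0.1] [276.81923629 325.97396314]
[0.54, 0.004, 0.15] [245.01222024 321.36225458]
[0.622, 0.004, 0.08] [308.11579484 411.44733698]
0.004 0.085 129 0.482 0.625
0.004 0.1 152 0.486 0.61
0.004 0.115 145 0.565 0.592
0.004 0.13 129 0.55 0.572
0.004 0.145 121 0.532 0.559
0.004 0.16 2 0.536 0.537
0.004 0.175 0  
0.004 0.19 16 0.565 0.577
0.004 0.205 32 0.561 0.578
0.004 0.22 26 0.57 0.577
0.004 0.235 72 0.556 0.579
0.004 0.25 40 0.554 0.583
0.11 0.085 95 0.492 0.627
0.11 0.1 129 0.497 0.613
0.11 0.115 132 0.568 0.597
0.11 0.13 111 0.551 0.576
0.11 0.145 109 0.536 0.559
0.11 0.16 0  
0.11 0.175 0  
0.11 0.19 0  
0.11 0.205 0  
0.11 0.22 0  
0.11 0.235 0  
0.11 0.25 0
```

```bash
python3 -m handwheel '[0,0,2,0,0,0,0,0,0,4,0,0,0,0,0,0,5,0,0,0,0,-0.2,0,6,0,0,0,0,-0.4,0,7,0,0,0,0]'
python3 -m handwheel '[-0.3,0,0.6,0,0,0,0,-0.7,0,1.2,0,0,0,0,-1.1,0,1.7,0,0,0,0,-1.4,0,2.1,0,0,0,0,-1.4,0,2.1,0,0,0,0]'
```

```text
time_s: 2.2
tcp_pos: [0.5589, 0.0018, 0.1304]
ee_rot: [[1.0, 0.001, 0.001], [0.001, -1.0, -0.0], [0.001, 0.0, -1.0]]
force: [-0.1, 0.3, 2.4]
grip_width: -0.0
grip_force: 0.5
time_s: 2.7
tcp_pos: [0.5443, 0.0021, 0.1089]
ee_rot: [[1.0, 0.001, -0.001], [0.001, -1.0, 0.0], [-0.001, -0.0, -1.0]]
force: [0.2, 0.2, 1.3]
grip_width: -0.001
grip_force: 0.0
```

Now press through the catch in small steps.

```bash
python3 -m handwheel '[-0.1,0,0.3,0,0,0,0,-0.2,0,0.6,0,0,0,0,-0.2,0,0.9,0,0,0,0,-0.2,0,1.2,0,0,0,0,-0.2,0,1.2,0,0,0,0]'
python3 -m handwheel '[0,0,0.2,0,0,0,0,0,0,0.4,0,0,0,0,0,0,0.5,0,0,0,0,0,0,0.6,0,0,0,0,0,0,0.6,0,0,0,0]'
```

```text
time_s: 3.2
tcp_pos: [0.5427, 0.0021, 0.0973]
ee_rot: [[1.0, 0.001, -0.001], [0.001, -1.0, -0.0], [-0.001, 0.0, -1.0]]
force: [-2.7, -0.5, 4.3]
grip_width: -0.001
grip_force: 2.2
time_s: 3.7
tcp_pos: [0.5428, 0.0021, 0.091]
ee_rot: [[1.0, 0.001, -0.0], [0.001, -1.0, 0.0], [-0.0, -0.0, -1.0]]
force: [-0.8, -0.1, -0.3]
grip_width: 0.002
grip_force: 0.0
```

```bash
python3 -m handwheel '[0,0,0.1,0,0,0,0,0,0,0.2,0,0,0,0,0,0,0.2,0,0,0,0]'
```

```text
time_s: 4.0
tcp_pos: [0.5429, 0.0021, 0.0898]
ee_rot: [[1.0, 0.001, 0.0], [0.001, -1.0, -0.0], [0.0, 0.0, -1.0]]
force: [-4.8, 0.3, 7.6]
grip_width: 0.003
grip_force: 3.7
```

```bash
python3 -m handwheel '[0,0,-4,0,0,0,0,0,0,-8,0,0,0,0,1,0,-11,0,0,0,0,2.3,-5,-11,0,0,0,0,2.3,-10,-11,0,0,0,0]'
python3 -m handwheel '[0,-0.8,0,0,0,0,0,0,-0.8,2,0,0,0,0,0,-0.8,4,0,0,0,0,0,-0.8,5,0,0,0,0,0,-0.8,5,0,0,0,0]'
python3 - <<'E'
from h import *
im,d=optics.get_image("scene")
v,u=np.mgrid[130:300,240:400];p=world("scene",u,v,d[130:300,240:400]).reshape(-1,3)
for y0 in(.004,.110):
    q=p[(abs(p[:,1]-y0)<.04)&(p[:,2]>.06)&(p[:,2]<.3)&(p[:,0]>.53)&(p[:,0]<.61)]; print(y0,np.percentile(q[:,2],[5,50,95]).round(4))
E
```

```text
time_s: 4.5
tcp_pos: [0.567, 0.1009, 0.2003]
ee_rot: [[1.0, -0.002, 0.002], [-0.002, -1.0, 0.0], [0.002, -0.0, -1.0]]
force: [1.5, 0.0, -0.4]
grip_width: -0.001
grip_force: 0.0
time_s: 5.0
tcp_pos: [0.5652, 0.1082, 0.1478]
ee_rot: [[1.0, 0.001, -0.002], [0.001, -1.0, -0.0], [-0.002, 0.0, -1.0]]
force: [-0.6, -1.0, -0.3]
grip_width: 0.004
grip_force: 0.0
0.004 [0.0782 0.081  0.084 ]
0.11 [0.0956 0.1513 0.2931]
```

The right cover reads flat at z = 0.081, so it is held. The left cover gets the same path.

```bash
python3 -m handwheel '[-0.2,0,0.7,0,0,0,0,-0.4,0,1.4,0,0,0,0,-0.6,0,2,0,0,0,0,-0.9,0,2.6,0,0,0,0,-1.2,0,3.1,0,0,0,0]'
python3 -m handwheel '[-0.4,0,0.5,0,0,0,0,-0.7,0,0.9,0,0,0,0,-0.8,0,1.2,0,0,0,0,-0.9,0,1.5,0,0,0,0,-0.9,0,1.5,0,0,0,0]'
python3 -m handwheel '[0,0,0.3,0,0,0,0,0,0,0.6,0,0,0,0,0,0,0.9,0,0,0,0,0,0,1.1,0,0,0,0,0,0,1.2,0,0,0,0]'
```

```text
time_s: 5.55
tcp_pos: [0.5535, 0.1085, 0.1178]
ee_rot: [[1.0, 0.001, 0.0], [0.001, -1.0, -0.0], [0.0, 0.0, -1.0]]
force: [1.2, -0.5, 1.3]
grip_width: -0.001
grip_force: 0.6
time_s: 6.05
tcp_pos: [0.5446, 0.1085, 0.1029]
ee_rot: [[1.0, 0.001, -0.0], [0.001, -1.0, -0.0], [-0.0, 0.0, -1.0]]
force: [-0.1, -0.6, 0.7]
grip_width: -0.006
grip_force: 0.0
time_s: 6.55
tcp_pos: [0.5447, 0.1085, 0.0911]
ee_rot: [[1.0, 0.001, -0.0], [0.001, -1.0, 0.0], [-0.0, -0.0, -1.0]]
force: [-1.0, -0.3, 1.1]
grip_width: 0.001
grip_force: 0.8
```

```bash
python3 -m handwheel '[0,0,0.15,0,0,0,0,0,0,0.3,0,0,0,0,0,0,0.3,0,0,0,0]'
python3 -m handwheel '[0,0,-4,0,0,0,0,0,0,-8,0,0,0,0,-4,0,-10,0,0.15,0,0,-7,0,-10,0,0.3,0,0,-10,-3,-10,0,0.45,0,0]'
python3 - <<'E'
from h import *
im,d=optics.get_image("scene")
v,u=np.mgrid[130:300,240:400];p=world("scene",u,v,d[130:300,240:400]).reshape(-1,3)
for y0 in(.004,.110):
    q=p[(abs(p[:,1]-y0)<.04)&(p[:,2]>.06)&(p[:,2]<.3)&(p[:,0]>.53)&(p[:,0]<.61)]; print(y0,np.percentile(q[:,2],[5,50,95]).round(4))
cv2.imwrite("pics/s2.png",cv2.resize(im[90:270,260:440],None,fx=3.3,fy=3.3))
v,u=np.mgrid[165:205,355:405];q=world("scene",u,v,d[165:205,355:405]);k=(q[...,2]>.06)&(q[...,2]<.1)&(abs(q[...,1]-.27)<.03)&(abs(q[...,0]-.6)<.03)
print("bat",k.sum(),q[k].mean(0).round(4),q[k].min(0).round(4),q[k].max(0).round(4))
for z in(.063,.068,.073,.078,.083):
    t=q[k];t=t[abs(t[:,2]-z)<.003];print(z,len(t),t.mean(0).round(4) if len(t) else '')
s=sensors.state();print(s["time_s"],s["tcp_pos"].round(4),s["ee_rot"].round(3).tolist())
E
```

```text
time_s: 6.85
tcp_pos: [0.5448, 0.1085, 0.0896]
ee_rot: [[1.0, 0.001, 0.0], [0.001, -1.0, 0.0], [0.0, -0.0, -1.0]]
force: [-9.7, -0.6, 16.2]
grip_width: 0.001
grip_force: 8.2
time_s: 7.35
tcp_pos: [0.4584, 0.1285, 0.1895]
ee_rot: [[0.951, -0.003, 0.309], [-0.002, -1.0, -0.005], [0.309, 0.004, -0.951]]
force: [-0.5, 1.0, 1.1]
grip_width: 0.001
grip_force: 0.0
0.004 [0.0781 0.081  0.0842]
0.11 [0.0778 0.081  0.0844]
bat 12 [0.6028 0.2545 0.0747] [0.5965 0.2497 0.0615] [0.6065 0.2635 0.0822]
0.063 3 [0.6033 0.2599 0.063 ]
0.068 1 [0.6044 0.2579 0.0652]
0.073 3 [0.6024 0.2532 0.0751]
0.078 5 [0.6022 0.2517 0.0776]
0.083 5 [0.6033 0.2529 0.0811]
7.4 [0.4533 0.131  0.1894] [[0.949, -0.001, 0.317], [-0.001, -1.0, -0.002], [0.317, 0.001, -0.949]]
```

View pics/s2.png

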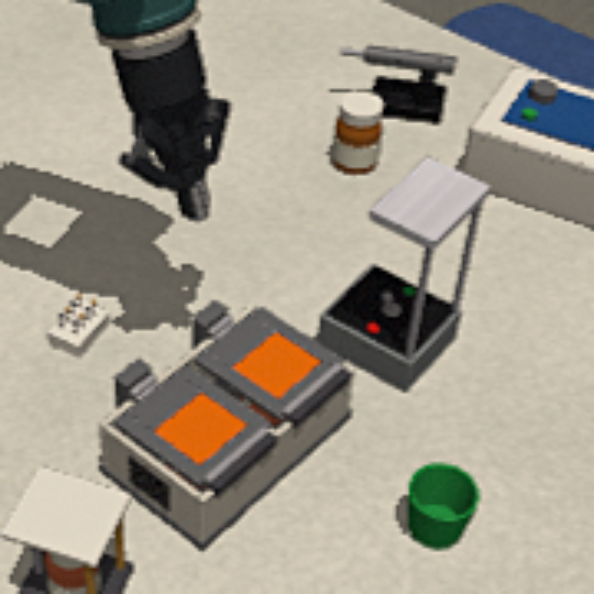

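Both covers lie flat at z = 0.081. The toggle tip is at about (0.602, 0.253, 0.080), leaning to the red dot (crop (373,328)), with the green dot at (410,291). I'll finish the tilt next.

```bash
python3 -m handwheel '[0,0,0,0,0.12,0,0,0,0,0,0,0.25,0,0,0,0,0,0,0.25,0,0,0,0,0,0,0.25,0,0]'
```

```text
time_s: 7.8
tcp_pos: [0.4581, 0.1297, 0.1891]
ee_rot: [[0.849, 0.0, 0.528], [0.002, -1.0, -0.003], [0.528, 0.004, -0.849]]
force: [1.1, 0.0, -0.1]
grip_width: -0.001
grip_force: 0.0
```

```bash
python3 -m handwheel '[1,-4,2,0,0.1,0,0,2,-8.3,4,0,0.16,0,0,2,-8.3,6.5,0,0.16,0,0,2,-8.3,6.5,0,0.16,0,0,2,-8.3,6.5,0,0.16,0,0]'
```

```text
time_s: 8.3
tcp_pos: [0.5103, 0.2119, 0.1436]
ee_rot: [[0.755, -0.002, 0.656], [0.002, -1.0, -0.006], [0.656, 0.006, -0.755]]
force: [0.4, -0.3, 0.1]
grip_width: 0.001
grip_force: 0.0
```

```bash
python3 -m handwheel '[1,0,3,0,0,0,0,2,0,6,0,0,0,0,2,0,9,0,0,0,0,2,0,11.2,0,0,0,0,2,0,11.2,0,0,0,0]'
python3 - <<'E'
from h import *
im,d=optics.get_image("scene");cv2.imwrite("pics/s3.png",cv2.resize(im[110:220,310:430],None,fx=5,fy=5))
E
```

```text
time_s: 8.8
tcp_pos: [0.5996, 0.2103, 0.0717]
ee_rot: [[0.754, -0.004, 0.656], [0.001, -1.0, -0.007], [0.656, 0.006, -0.754]]
force: [-0.3, 0.2, -0.6]
grip_width: 0.003
grip_force: 0.0
```

View pics/s3.png

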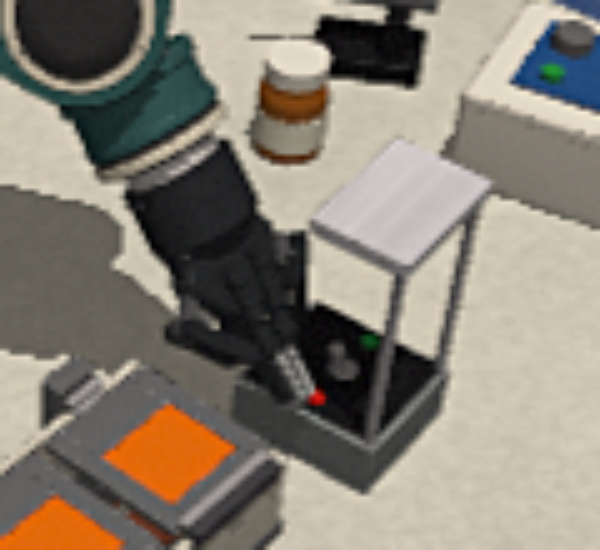

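The fingertips are at about (303,385), right of the toggle at (342,360) and under the canopy with clearance. I'll push left.

```bash
python3 -m handwheel '[0,-0.8,0,0,0,0,0,0,-1.6,0,0,0,0,0,0,-2.2,0,0,0,0,0,0,-2.8,0,0,0,0,0,0,-3.2,0,0,0,0,0]'
python3 -m handwheel '[0,-0.4,0,0,0,0,0,0,-0.8,0,0,0,0,0,0,-1.1,0,0,0,0,0,0,-1.1,0,0,0,0,0]'
python3 - <<'E'
from h import *
im,d=optics.get_image("scene");cv2.imwrite("pics/s4.png",cv2.resize(im[110:220,310:430],None,fx=5,fy=5))
E
```

```text
time_s: 9.35
tcp_pos: [0.5986, 0.2449, 0.0735]
ee_rot: [[0.752, 0.0, 0.659], [0.003, -1.0, -0.003], [0.659, 0.004, -0.752]]
force: [-0.5, -0.3, 1.5]
grip_width: -0.0
grip_force: 0.7
time_s: 9.75
tcp_pos: [0.5985, 0.2554, 0.0724]
ee_rot: [[0.753, -0.0, 0.658], [0.003, -1.0, -0.003], [0.658, 0.004, -0.753]]
force: [-0.1, -0.4, -0.2]
grip_width: 0.003
grip_force: 0.0
```

View pics/s4.png

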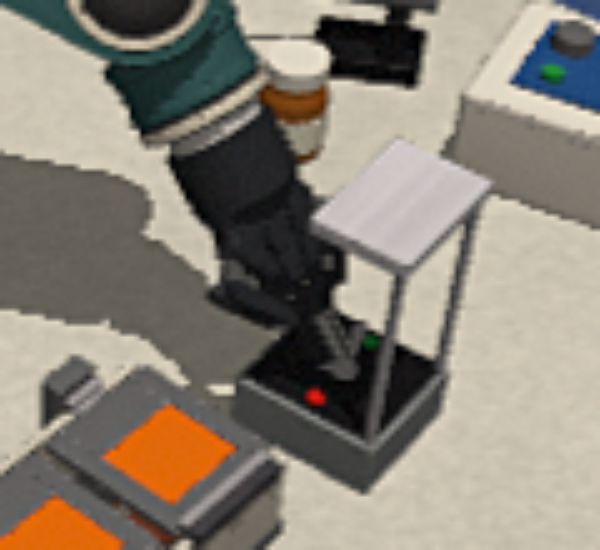

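The bat's pivot is at about (345,372) and its tip near (358,330), so it leans to the green dot. I'll back off right, then out.

```bash
python3 -m handwheel '[0,1,0,0,0,0,0,0,1.5,-2,0,0,0,0,-1,1.5,-6,0,0,0,0,-1.5,1.5,-10,0,0,0,0,-2,1.5,-14,0,0,0,0]'
python3 -m handwheel '[0,0,-4,0,0,0,0,0,0,-4,0,0,0,0,0,0,-4,0,0,0,0]'
python3 - <<'E'
from h import *
im,d=optics.get_image("scene");cv2.imwrite("pics/s5.png",cv2.resize(im[100:290,240:440],None,fx=3,fy=3))
v,u=np.mgrid[165:205,355:405];q=world("scene",u,v,d[165:205,355:405]);k=(q[...,2]>.06)&(q[...,2]<.1)&(abs(q[...,1]-.27)<.03)&(abs(q[...,0]-.6)<.03)
print("bat",k.sum(),q[k].mean(0).round(4),q[k].min(0).round(4),q[k].max(0).round(4))
v,u=np.mgrid[130:300,240:400];p=world("scene",u,v,d[130:300,240:400]).reshape(-1,3)
for y0 in(.004,.110):
    q=p[(abs(p[:,1]-y0)<.04)&(p[:,2]>.06)&(p[:,2]<.3)&(p[:,0]>.53)&(p[:,0]<.61)]; print(y0,np.percentile(q[:,2],[5,50,95]).round(4))
E
```

```text
time_s: 10.3
tcp_pos: [0.4901, 0.2393, 0.1652]
ee_rot: [[0.753, -0.001, 0.658], [0.002, -1.0, -0.004], [0.658, 0.005, -0.753]]
force: [-0.2, 0.9, 0.8]
grip_width: -0.001
grip_force: 0.0
time_s: 10.6
tcp_pos: [0.4649, 0.2404, 0.1958]
ee_rot: [[0.752, 0.0, 0.66], [0.002, -1.0, -0.002], [0.66, 0.003, -0.752]]
force: [0.1, -0.4, -0.5]
grip_width: -0.002
grip_force: 0.0
bat 19 [0.6017 0.2783 0.0731] [0.5971 0.2694 0.0617] [0.606  0.2849 0.0847]
0.004 [0.078  0.0809 0.084 ]
0.11 [0.0779 0.081  0.0839]
```

View pics/s5.png

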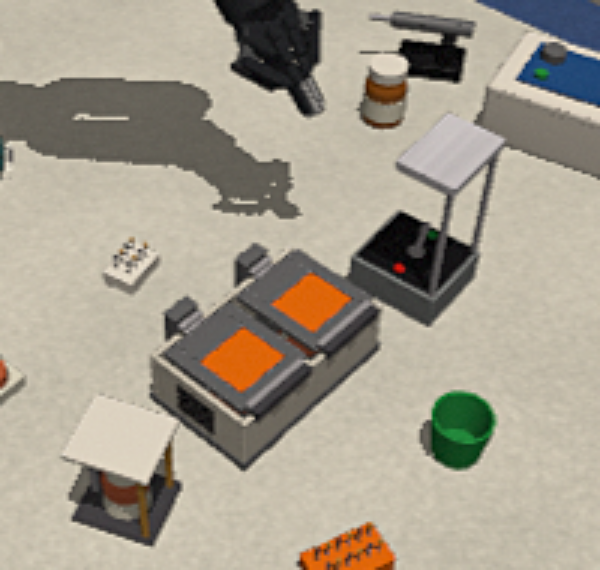

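The picture shows both covers flat at (245,358) and (312,302), the toggle at (420,240) leaning to green (bat centre y = 0.278, previously 0.2545), and the arm clear. I'll hand in now.

```bash
python3 -c "
from cell import hand_in
print(hand_in())"
```

```text
the job is handed in; nothing more can be done
None
```

I pressed both covers shut and they stayed flat, then flipped the toggle to green with the arm left clear, and handed the job in at about 10.7 s; no verdict was returned.

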